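# Crank the tube-scanning turntable steadily and park it at the pointer

## Robot

A 6-joint arm with a two-finger parallel gripper is mounted at the origin on the work surface. World frame = base frame: x ahead of the robot, y to its left, z up, the work surface at z = 0. Lengths are in m, angles in rad, forces in N, time in s.
With the tool pointing down it reaches from about 0.25 to 0.725 m from the base axis. Payload 4 kg.
Tool frame: the origin (TCP) lies at the very end of the fingers, on their centre line; the grasp point (between the pads) lies 19 mm behind it; z points along the fingers, y is the line along which they close (so a half turn about z gives the same grasp; the last joint's range is limited). The gripper opens to 85 mm and grips with 20 to 120 N. Pads are 22 mm wide; open, the fingers measure 114 mm over their backs; the gripper's body (76 mm by 85 mm) begins 54 mm behind the grasp point. The pads swing forward as they close: fully open they stand 13 mm farther back than shut.
Start: joints at [-1.154, 0.241, 0.005, 1.335, 0, 1.571], TCP at [0.202, -0.457, 0.231] pointing down, gripper open.
Joint ranges: [-2.72, 2.72], [-1.05, 1.87], [-1.09, 1.28], [-1.99, 2.15], [-1.42, 1.44], [-3.14, 3.14]. Speed limits (rad/s): [2.79, 2.79, 3.14, 3.14, 3.14, 3.14].

## Interface

Orientations are given as a 3x3 rotation matrix whose columns are the frame's x, y, z axes.
In Python, from station import monitor, cams, ticket gives the robot as it stands.
- The arm moves only by the tool play_rows, never from a script. Its argument "rows" is a list of rows, each a list of 5 numbers: the opening, from 0 (shut) to 1 (fully open), then the shift along the world's x, y, z scaled (see below), then the turn about the world's z scaled (see below). In form: [[claw, tx, ty, tz, twist], ...]. A call has exactly 10 rows; each row shifts and turns the commanded pose from where the row before left it; what a row does not reach is not made up. The controller multiplies each number of a shift by 0.04 m and each number of a turn by 0.08 rad. A row lasts 1/10 s, in which the tool goes at most 50 mm and 8.59 degrees, less where a joint would pass 70% of its speed; a pose out of reach is approached as far as the arm can. A call with a number of a shift or a turn outside -1 to 1 is refused whole. A call with a gripper value outside its range is refused whole. The fingers move at their own pace and stop on an object; "force" is the grip in N (left out, the last holds). Time passes only in rows, so rows that do not move let the fingers close, or fill a call up. It gives the time, the measured TCP pose, the force, the opening and the grip force at its end, in the units of the state.
- monitor.read_state(): the state, without advancing time (a new reading comes with each control period).
- cams.snapshot(name): name is "scene" or "top"; returns a dict with "img" (400x640x3 uint8, blue, green, red), "fx", "fy", "cx", "cy" (pixels), "eye" and "rotation" of the camera in the world. Camera axes: x right, y down, z forward; pixel columns grow to the right and rows downward; lengths in m; the calibration is good to about 2 mm. A picture is of the moment at which its call begins. There is no depth.
- ticket.hand_in(): hands the job in; it is judged then, once.
The state is a dict: "time": time; "qpos": joint angles; "qvel": joint speeds; "effort": joint torques, N m; "position": TCP position; "ee_rot": TCP orientation; "force": force on the tool from outside, world axes, zero at the start; "ft_torque": the same for the moment, N m; "finger_gap": finger opening in m; "gripper_force": force on a finger pad.
Only numpy, scipy, OpenCV 4.12 (cv2) and the standard library are available. Lean on these libraries where they do the work, as an engineer would, in place of code of your own. Each camera call takes 0.05 s, during which the arm holds its last target. There are 200 camera calls.

## Task

Turn the hand crank so that the turntable with the vacuum tubes to be inspected, which follows through a slipping fluid coupling, comes up to one turn every four seconds (give or take about half a second) and stays there for at least five seconds, never spinning as fast as one turn in three seconds. Then bring the turntable to rest with the red line on its rim at the tip of the yellow pointer, to within about 15 mm, and let go of the crank. Drive it by the crank only: do not touch the turntable or the brass brake weight on its rim, and leave the cartons, bowl and jar where they are.

Things in the scene. Friction and masses are not known exactly. Their poses are not given: they have to be found in the camera images.
- crank (a joint): angle of the hand crank about its vertical axis, rad, counter-clockwise from above positive, 0 at the start (knob on the side away from the turntable), no stops; either direction will do. A belt turns the hidden drive shaft under the turntable 1:1; a fluid coupling drags the turntable along: torque on it = 0.1 N m per rad/s of (crank speed minus turntable speed).
- crank_axis (a point): point on the crank's vertical axis at the height of the knob's grip point, 105 mm above the bench. Fixed during a run. The crank arm is a flat steel bar 26 mm wide, its top 66 mm above the bench.
- knob_grip (a point): point to grip the crank's red knob: an upright cylinder of 30 mm diameter, from 70 to 132 mm above the bench, this point on its axis 105 mm above the bench. It runs on a circle of 70 mm radius about the crank axis and spins freely on its own pin, so it can be held from above with a gripper that does not turn.
- disc_centre (a point): centre of the turntable's top face, 72 mm above the bench, 260 mm from the crank axis. Fixed during a run; the straight line from crank axis to here is the machine's x direction.
- turntable: steel disc, 300 mm diameter, 12 mm thick, top 72 mm above the bench, black mat with four glass tubes fixed upright on it (tops up to 176 mm above the bench). Origin on its vertical axis at bench height, x axis along the red line, turning with it; no stops. Nominal mass 7 kg, moment of inertia 0.08 kg m2; these vary by some tens of percent from run to run.
- mark (a point): point on the red radial line on the turntable's top face (the line is 14 mm wide and runs from 86 to 148 mm radius), 130 mm from its axis.
- pointer (a point): point on the plane of the turntable's top face, 130 mm from its axis, just in front of the tip of the fixed yellow pointer at the rim (seen from above 90 degrees clockwise from the machine's x direction; its bar is 82 to 90 mm above the bench). The mark must come here. Fixed during a run.
- brake_weight: brass block 60 x 35 x 30 mm, origin at its underside centre, loose in a steel cage on the turntable's rim (across the disc from the pointer). It is the turntable's only drag: dry friction, nominally 0.1 N m (half to almost twice that, different every run). So at steady speed the turntable runs slower than the crank, nominally by 1 rad/s, and it stays put when the crank rests.
- carton_red: bystander: red carton, 60 x 60 x 130 mm, origin at its underside centre.
- carton_white: bystander: white carton, 75 x 50 x 100 mm, origin at its underside centre.
- bowl: bystander: green plastic bowl, 130 mm diameter, 50 mm high, origin at its underside centre.
- jar: bystander: closed jar, 64 mm diameter, 90 mm high, origin at its underside centre.
Mind the look-alikes: they are no part of the job. Of the things like the brake_weight, leave any that is white; of the rest the larger one is meant.

How it is judged:
By the outcome, as a careful person would: the job done as asked, in the order asked, and still so for the second after the job is handed in, with the robot touching nothing.
It also fails if it takes over 69 s, if anything falls off the work surface, if the arm or the gripper's body presses on something with over 40 N, if the wrist force passes 120 N, or if a joint passes its speed limit or range.

## Working session

There is one attempt and no reset: what is moved stays moved. The work goes in short steps, Python scripts to look and compute and a tool call to move; the robot and the scene stay as the last step left them, time stands still between calls to the robot, and variables do not carry over. Pictures are saved under pics/ and viewed, at most 10 in all, crops included, and the job is handed in when it is done.

Besides the shell and the picture viewer there is one more tool, called as a command line: name --pt "numbers of a row" for each row, then --argument value for the rest. play_rows: Moves the arm, as the interface text tells. Its arguments: {"type":"object","properties":{"rows":{"type":"array","items":{"type":"array","items":{"type":"number","minimum":-1,"maximum":1}}},"force":{"type":"number"}},"required":["rows"]}

```bash
mkdir -p pics; ls
cat > h.py <<'E'
import numpy as np, cv2
from station import monitor, cams, ticket
def ray(s,u,v,z):
    d=np.array(s["rotation"])@np.array([(u-s["cx"])/s["fx"],(v-s["cy"])/s["fy"],1.])
    e=np.array(s["eye"]); return e+d*(z-e[2])/d[2]
def proj(s,p):
    c=np.array(s["rotation"]).T@(np.array(p)-np.array(s["eye"])); return s["fx"]*c[0]/c[2]+s["cx"],s["fy"]*c[1]/c[2]+s["cy"]
E
python3 - <<'E'
from h import *
print(monitor.read_state())
for n in("top","scene"):
    s=cams.snapshot(n); cv2.imwrite(f"pics/{n}0.png",s["img"]); print(n,s["eye"],np.round(s["rotation"],3).tolist(),s["fx"],s["fy"],s["cx"],s["cy"])
    h=cv2.cvtColor(s["img"],cv2.COLOR_BGR2HSV)
    for c,m in(("red",cv2.inRange(h,(0,150,70),(8,255,255))|cv2.inRange(h,(172,150,70),(180,255,255))),("yel",cv2.inRange(h,(18,120,100),(35,255,255)))):
        k,l,st,ce=cv2.connectedComponentsWithStats(m)
        print(c,[(st[i].tolist(),ce[i].round(1).tolist()) for i in range(1,k) if st[i,4]>25])
E
```

```text
pics
{'time': 0.0, 'qpos': array([-1.15399204e+00,  2.41427989e-01,  3.71436561e-03,  1.33524292e+00,
        2.33348066e-05,  1.57083022e+00]), 'qvel': array([-0.00108098, -0.0004516 ,  0.00086615, -0.0004637 ,  0.00063573,
        0.00085611]), 'effort': array([ 5.96750633e-04, -3.72319543e+01,  2.52407008e+01,  1.68404868e-02,
        9.17958369e-05, -9.55798555e-06]), 'position': array([ 0.20216158, -0.45659206,  0.23040174]), 'ee_rot': array([[ 9.14401104e-01,  4.04808465e-01, -8.53206131e-04],
       [ 4.04809363e-01, -9.14398950e-01,  1.98472214e-03],
       [ 2.32615296e-05, -2.16021794e-03, -9.99997666e-01]]), 'force': array([0.21786675, 0.39749149, 0.1383186 ]), 'ft_torque': array([ 0.0274389 , -0.04401705,  0.02499645]), 'gripper_force': 0.0, 'finger_gap': 0.0856278247659331}
top [0.30258186 0.03599003 1.4933498 ] [[-0.0, -0.992, 0.124], [-1.0, -0.003, -0.021], [0.021, -0.124, -0.992]] 476.15713436270585 476.15713436270585 318.6753772776656 198.99362183177965
red [([188, 87, 33, 15, 267], [204.3, 94.1]), ([397, 182, 13, 13, 119], [402.6, 187.6]), ([259, 204, 15, 18, 85], [
[... 436 characters left out ...]
9092427 200.85939730249893
red [([0, 71, 6, 13, 49], [1.7, 77.8]), ([562, 104, 53, 48, 1538], [588.8, 127.4]), ([237, 153, 11, 20, 174], [242.4, 162.6]), ([357, 211, 22, 8, 77], [366.2, 214.2]), ([457, 213, 41, 47, 1222], [476.4, 235.8]), ([342, 355, 34, 38, 466], [358.3, 373.5])]
yel [([0, 0, 174, 101, 2041], [76.4, 48.9]), ([328, 0, 33, 12, 202], [348.9, 3.7]), ([410, 0, 64, 91, 2545], [438.7, 35.9]), ([460, 0, 180, 112, 3648], [531.8, 65.0]), ([146, 9, 13, 9, 29], [152.0, 12.9]), ([201, 13, 19, 52, 494], [209.7, 37.9]), ([345, 182, 21, 16, 149], [354.8, 189.7]), ([629, 199, 11, 17, 136], [634.3, 206.3]), ([425, 213, 17, 13, 136], [433.0, 219.0]), ([288, 251, 13, 26, 183], [292.8, 263.9])]
```

View pics/top0.png

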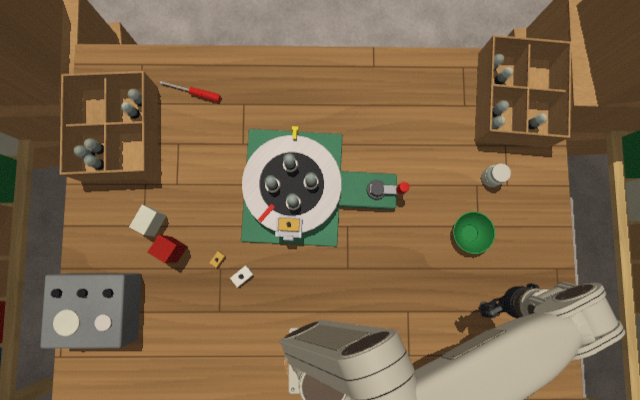

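View pics/scene0.png

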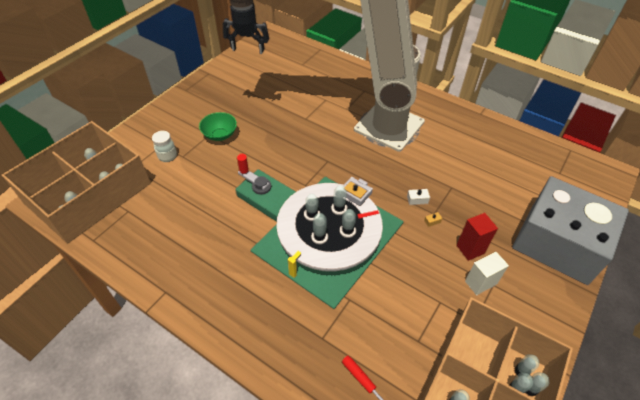

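The knob (403,188) and the crank hub (376,188) sit right of the disc (292,184). The yellow pointer is at (295,131) and the red line at (266,212). The caged brass brake weight is at (289,225).

Red things that could pass for the knob in the top view:
- screwdriver (204,94)
- red carton (164,247)
- rim line (266,212)
- knob (403,188), chosen because it is on the crank bar

For the brake weight, the small brass block (217,259) and the white block (241,276) are look-alikes to leave alone.

```bash
cat >> h.py <<'E'
def redmask(im):
    h=cv2.cvtColor(im,cv2.COLOR_BGR2HSV); return cv2.inRange(h,(0,150,70),(8,255,255))|cv2.inRange(h,(172,150,70),(180,255,255))
E
python3 - <<'E'
from h import *
s=cams.snapshot("top"); im=s["img"]; h=cv2.cvtColor(im,cv2.COLOR_BGR2HSV)
m=cv2.inRange(h,(0,0,150),(180,50,255)); m[:, :235]=0; m[:,350:]=0; m[:125]=0; m[250:]=0
c=max(cv2.findContours(m,cv2.RETR_EXTERNAL,cv2.CHAIN_APPROX_NONE)[0],key=cv2.contourArea).reshape(-1,2)
c=c[c[:,1]<205]
P=np.array([ray(s,u,v,.070)[:2] for u,v in c])
for _ in range(4):
    A=np.c_[2*P,np.ones(len(P))]; x=np.linalg.lstsq(A,(P**2).sum(1),rcond=None)[0]; r=np.sqrt(x[2]+x[:2]@x[:2]); e=np.hypot(*(P-x[:2]).T)-r; P=P[abs(e)<.003]
print("disc",x[:2],r,len(P))
for z in(.1,.132): print("knob",z,ray(s,402.6,187.6,z))
print("hub",ray(s,376,188,.075),"mark",ray(s,266.3,212.1,.072),"ptr",ray(s,294.4,130.8,.088), ray(s,294.4,136,.09))
s2=cams.snapshot("scene"); print("knob scene", ray(s2,242.4,162.6,.101))
print("bowl",ray(s,474,233,.04),"jar",ray(s,497,176,.09))
cr=np.hstack([cv2.resize(im[120:250,235:425],None,fx=2,fy=2,interpolation=2),cv2.resize(s2["img"][140:270,225:415],None,fx=2,fy=2,interpolation=2)]); cv2.imwrite("pics/crop.png",cr)
E
```

```text
disc [0.66843245 0.08037175] 0.009547578603506713 4
knob 0.1 [ 0.51099542 -0.2424616   0.1       ]
knob 0.132 [ 0.50620895 -0.23606661  0.132     ]
hub [ 0.51326352 -0.16681245  0.075     ] mark [0.43982364 0.16293461 0.072     ] ptr [0.68548487 0.08001291 0.088     ] [0.66884252 0.07984901 0.09      ]
knob scene [ 0.50736582 -0.23901171  0.101     ]
bowl [ 0.37975297 -0.47146009  0.04      ] jar [ 0.54870387 -0.53075389  0.09      ]
```

View pics/crop.png

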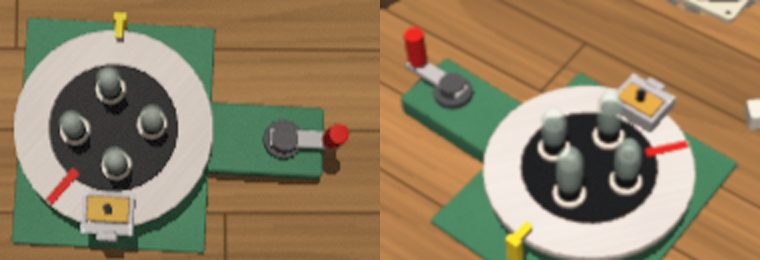

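The crop confirms it: the knob is the red cylinder on the crank bar, and the brass weight is in its cage on the rim. I'll redo the disc fit with a better mask.

Run:
```python
from h import *
s=cams.snapshot("top"); im=s["img"]; h=cv2.cvtColor(im,cv2.COLOR_BGR2HSV)
def circ(P,R0,tol=.003):
    for k in range(6):
        A=np.c_[2*P,np.ones(len(P))]; x=np.linalg.lstsq(A,(P**2).sum(1),rcond=None)[0]; r=np.sqrt(x[2]+x[:2]@x[:2]); e=np.hypot(*(P-x[:2]).T)-r; P=P[abs(e)<max(tol,.012/2**k)]
    return x[:2],r,len(P)
m=cv2.inRange(h,(0,0,120),(180,70,255)); m[:,:235]=0; m[:,348:]=0; m[:125]=0; m[250:]=0
m=cv2.morphologyEx(m,cv2.MORPH_OPEN,np.ones((3,3)))
c=max(cv2.findContours(m,cv2.RETR_EXTERNAL,cv2.CHAIN_APPROX_NONE)[0],key=cv2.contourArea).reshape(-1,2); c=c[c[:,1]<205]
d,r,n=circ(np.array([ray(s,u,v,.070)[:2] for u,v in c]),.15); print("disc",d,r,n)
# black mat
m=cv2.inRange(h,(0,0,0),(180,255,60)); m[:,:250]=0;m[:,335:]=0;m[:145]=0;m[225:]=0
c=max(cv2.findContours(cv2.morphologyEx(m,cv2.MORPH_CLOSE,np.ones((9,9))),cv2.RETR_EXTERNAL,cv2.CHAIN_APPROX_NONE)[0],key=cv2.contourArea).reshape(-1,2)
print("mat",circ(np.array([ray(s,u,v,.072)[:2] for u,v in c]),.1))
# knob: two-view triangulation of the blob centre (height of axis centre unknown)
s2=cams.snapshot("scene")
for z in (.1,.132):
    print(z,ray(s,402.6,187.6,z),ray(s2,242.4,162.6,z))
for n,t in(("t",s),("s",s2)):
    k,l,st,ce=cv2.connectedComponentsWithStats(redmask(t["img"])); 
    i=[i for i in range(1,k) if st[i,4]>60 and np.hypot(*(ce[i]-((402.6,187.6) if n=="t" else (242.4,162.6))))<5][0]
    print(n,st[i],ray(t,st[i][0]+st[i][2]/2,st[i][1],.132)); 
    for p in ([.507,-.239,.132],[.507,-.239,.07]): print(proj(t,p))
```

```text
disc [0.57185138 0.08736826] 0.10667605260484446 12
mat (array([0.52716252, 0.08780425]), np.float64(0.09367987745867612), 166)
0.1 [ 0.51099542 -0.2424616   0.1       ] [ 0.50670531 -0.23971662  0.1       ]
0.132 [ 0.50620895 -0.23606661  0.132     ] [ 0.52784158 -0.21715977  0.132     ]
t [397 182  13  13 120] [ 0.52266466 -0.23905209  0.132     ]
(np.float64(403.60110009661287), np.float64(187.33338096218262))
(np.float64(399.55282083261886), np.float64(190.3595352989516))
s [237 153  11  20 176] [ 0.49712391 -0.24255474  0.132     ]
(np.float64(241.28379117815896), np.float64(155.41751105586985))
(np.float64(243.63759095466165), np.float64(169.4066096068317))
```

play_rows --pt "1 0.76 0.54 0 0" --pt "1 0.76 0.54 0 0" --pt "1 0.76 0.54 0 0" --pt "1 0.76 0.54 0 0" --pt "1 0.77 0.54 0 0" --pt "1 0.77 0.54 0 0" --pt "1 0.77 0.54 0 0" --pt "1 0.77 0.55 0 0" --pt "1 0.77 0.55 0 0" --pt "1 0.77 0.55 0 0" --force 60

```text
time: 1.3
position: [0.5099, -0.2389, 0.2312]
ee_rot: [[0.914, 0.405, -0.0], [0.405, -0.914, -0.0], [-0.0, 0.0, -1.0]]
force: [-0.4, -0.2, -0.5]
finger_gap: 0.0854
gripper_force: 0.0
```

Run:
```python
from h import *
s=cams.snapshot("scene"); st=monitor.read_state(); print(st["time"],st["position"],st["qpos"]); cv2.imwrite("pics/a.png",cv2.resize(s["img"][80:260,150:400],None,fx=3,fy=3))
```

```text
1.35 [ 0.51443766 -0.23541968  0.23080907] [-0.43130909  0.37072527  0.18404499  1.38179064  0.00397438  2.28827994]
```

View pics/a.png

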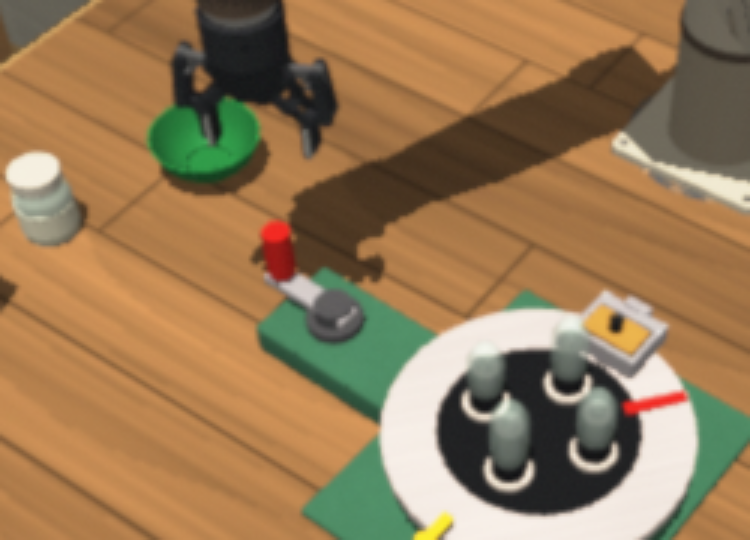

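The gripper is above and in line with the knob at crop (278,250), with fingertips at (210,140) and (313,150). The red line on the disc is at (655,403). Next I descend to grip height.

play_rows --pt "1 0 0 -0.3 0" --pt "1 0 0 -0.5 0" --pt "1 0 0 -0.6 0" --pt "1 0 0 -0.6 0" --pt "1 0 0 -0.6 0" --pt "1 0 0 -0.5 0" --pt "1 0 0 -0.3 0" --pt "1 0 0 -0.15 0" --pt "1 0 0 0 0" --pt "1 0 0 0 0"

```text
time: 2.35
position: [0.5092, -0.2405, 0.0901]
ee_rot: [[0.915, 0.405, 0.001], [0.405, -0.915, -0.001], [0.001, 0.001, -1.0]]
force: [-0.3, -0.6, 0.7]
finger_gap: 0.0849
gripper_force: 0.0
```

play_rows --pt "0.3 0 0 0 0" --pt "0.2 0 0 0 0" --pt "0 0 0 0 0" --pt "0 0 0 0 0" --pt "0 0 0 0 0" --pt "0 0 0 0 0" --pt "0 0 0 0 0" --pt "0 0 0 0 0" --pt "0 0 0 0 0" --pt "0 0 0 0 0" --force 60

```text
time: 3.35
position: [0.5095, -0.241, 0.0902]
ee_rot: [[0.915, 0.404, 0.002], [0.404, -0.915, -0.002], [0.001, 0.003, -1.0]]
force: [-0.2, -3.6, 4.4]
finger_gap: 0.0286
gripper_force: 59.5
```

```bash
cat >> h.py <<'E'
D=np.array([.527,.088])
def mark(s):
    m=redmask(s["img"]).copy(); k,l,st,ce=cv2.connectedComponentsWithStats(m); best=None
    for i in range(1,k):
        if st[i,4]<15: continue
        p=ray(s,*ce[i],.072)[:2]-D; r=np.hypot(*p)
        if .08<r<.155 and (best is None or st[i,4]>best[2]): best=(np.arctan2(p[1],p[0]),r,int(st[i,4]))
    return best
E
python3 - <<'E'
from h import *
s=cams.snapshot("top"); st=monitor.read_state(); print(st["time"],st["position"],st["finger_gap"],st["gripper_force"],st["force"],mark(s))
s2=cams.snapshot("scene"); print(mark(s2)); h=cv2.cvtColor(s["img"],cv2.COLOR_BGR2HSV); 
cv2.imwrite("pics/b.png",np.hstack([cv2.resize(s["img"][120:250,235:425],None,fx=2,fy=2,interpolation=2),cv2.resize(s2["img"][140:270,225:415],None,fx=2,fy=2,interpolation=2)]))
E
```

```text
3.4 [ 0.50946152 -0.24102257  0.09017214] 0.0285855710701319 59.47267949581146 [-0.42212729 -4.35328515  5.28693711] (np.float64(2.423286555427068), np.float64(0.1148514843848085), 82)
(np.float64(2.402253152638727), np.float64(0.11534807405874667), 75)
```

View pics/b.png

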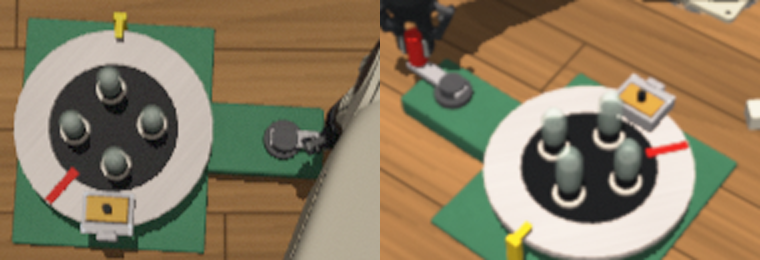

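The knob is held: gap 28.6 mm, grip 59 N. Both views put the mark at 2.41 rad, and the pointer is at about -0.05 rad. Next I write the crank planner and fit a model of the coupling.

```bash
cat > c.py <<'E'
import json,os,sys
from h import *
from scipy.optimize import least_squares
AX=np.array([.5132,-.1711]); P0=-1.6237; PTR=-.053; R=1.75; L="log.json"
def load(): return json.load(open(L)) if os.path.exists(L) else dict(t=[3.4],th=[0.],obs=[[3.4,2.41]])
def save(d): json.dump(d,open(L,"w"))
def plan(speeds,n=None):
    """speeds per row (rad/s); prints calls of 10 rows and logs commanded crank phase"""
    d=load(); t0=monitor.read_state()["time"]; th=d["th"][-1]; d["t"].append(t0); d["th"].append(th)
    off=np.round(R*np.array([np.cos(P0+th),np.sin(P0+th)]),2); rows=[]
    for k,w in enumerate(speeds):
        th+=.1*w; p=np.round(R*np.array([np.cos(P0+th),np.sin(P0+th)]),2); q=np.round(p-off,2)+0.; off=p
        rows.append([0,*q.tolist(),0,0]); d["t"].append(round(t0+.1*(k+1),3)); d["th"].append(th)
    save(d)
    for i in range(0,len(rows),10): print(rows[i:i+10])
def crank(d,t,lag): return np.interp(np.asarray(t)-lag,d["t"],d["th"])
def sim(d,tau,s,t1,th0,t0=3.4,w0=0.,lag=.06,dt=.005):
    T=np.arange(t0,t1+dt/2,dt); C=np.gradient(crank(d,T,lag),dt); w=w0; th=th0; o=[(th,w)]
    for c in C[1:]:
        f=c-w
        if w==0 and abs(f)<=s: pass
        else:
            g=f-s*np.sign(w if w else f); wn=w+g/tau*dt
            w=0. if w*wn<0 else wn
        th+=w*dt; o.append((th,w))
    return T,np.array(o)
def fit(d,t1):
    ob=np.array(d["obs"])
    def res(p):
        T,o=sim(d,p[0],p[1],max(t1,ob[-1,0]),ob[0,1]); e=np.interp(ob[:,0],T,o[:,0])-ob[:,1]; e=(e+np.pi)%(2*np.pi)-np.pi
        return np.r_[e/.02,(p[0]-.8)/.3]
    best=min((least_squares(res,[.8,s0],bounds=([.3,.1],[2,2.2]),diff_step=1e-3) for s0 in(.5,.8,1.1,1.5,1.9)),key=lambda r:r.cost)
    return best.x,res(best.x)*.02
def look():
    d=load(); S=cams.snapshot("top"); t=monitor.read_state()["time"]-.05; m=mark(S)
    if m is None or m[2]<55: S=cams.snapshot("scene"); t=monitor.read_state()["time"]-.05; m=mark(S)
    st=monitor.read_state(); d["t"].append(st["time"]); d["th"].append(d["th"][-1])
    v=st["position"][:2]-AX; ph=np.arctan2(v[1],v[0])-P0
    print("t",st["time"],"mark",m,"crank meas",round(ph%(2*np.pi),3),"cmd",round(d["th"][-1]%(2*np.pi),3),"r",np.hypot(*v).round(4),"z",st["position"][2].round(4),"F",st["force"].round(1),"gap",st["finger_gap"])
    if m and m[2]>=45: d["obs"].append([t,float(m[0])])
    save(d)
    p,e=fit(d,t) if len(d["obs"])>1 else ((.8,1.),0)
    T,o=sim(d,*p,st["time"],d["obs"][0][1]); print("tau,s",p,"res",np.round(e,3),"theta",o[-1,0]%(2*np.pi),"w",o[-1,1],"max",o[:,1].max())
    return d,p
E
python3 -c "
from c import *
plan([.3,.8,1.3,1.8,2.2]+[2.4]*15)"
```

```text
[[0, 0.05, 0.0, 0, 0], [0, 0.14, 0.0, 0, 0], [0, 0.23, 0.03, 0, 0], [0, 0.3, 0.09, 0, 0], [0, 0.34, 0.17, 0, 0], [0, 0.32, 0.28, 0, 0], [0, 0.24, 0.34, 0, 0], [0, 0.16, 0.38, 0, 0], [0, 0.06, 0.42, 0, 0], [0, -0.04, 0.42, 0, 0]]
[[0, -0.14, 0.39, 0, 0], [0, -0.23, 0.35, 0, 0], [0, -0.3, 0.29, 0, 0], [0, -0.37, 0.21, 0, 0], [0, -0.4, 0.11, 0, 0], [0, -0.42, 0.01, 0, 0], [0, -0.41, -0.08, 0, 0], [0, -0.38, -0.18, 0, 0], [0, -0.32, -0.27, 0, 0], [0, -0.25, -0.33, 0, 0]]
```

play_rows --pt "0 0.07 -0.04 0 0" --pt "0 0.14 0.0 0 0" --pt "0 0.23 0.03 0 0" --pt "0 0.3 0.09 0 0" --pt "0 0.34 0.17 0 0" --pt "0 0.32 0.28 0 0" --pt "0 0.24 0.34 0 0" --pt "0 0.16 0.38 0 0" --pt "0 0.06 0.42 0 0" --pt "0 -0.04 0.42 0 0"

```text
time: 4.45
position: [0.5829, -0.1563, 0.0902]
ee_rot: [[0.914, 0.405, 0.002], [0.405, -0.914, -0.001], [0.002, 0.002, -1.0]]
force: [-1.1, -3.0, 7.6]
finger_gap: 0.0291
gripper_force: 59.6
```

play_rows --pt "0 -0.14 0.39 0 0" --pt "0 -0.23 0.35 0 0" --pt "0 -0.3 0.29 0 0" --pt "0 -0.37 0.21 0 0" --pt "0 -0.4 0.11 0 0" --pt "0 -0.42 0.01 0 0" --pt "0 -0.41 -0.08 0 0" --pt "0 -0.38 -0.18 0 0" --pt "0 -0.32 -0.27 0 0" --pt "0 -0.25 -0.33 0 0"

```text
time: 5.45
position: [0.4537, -0.1362, 0.0902]
ee_rot: [[0.914, 0.406, 0.004], [0.406, -0.914, 0.001], [0.004, 0.0, -1.0]]
force: [6.4, 0.0, 2.2]
finger_gap: 0.0286
gripper_force: 59.6
```

```bash
python3 -c "
from c import *
look(); plan([2.8]+[2.4]*9)"
```

```text
t 5.55 mark (np.float64(-2.9086043637525494), np.float64(0.09411129010882882), 31) crank meas 4.268 cmd 4.24 r 0.0689 z 0.0901 F [ 1.9 -2.8  5.6] gap 0.028532281110826403
tau,s (0.8, 1.0) res 0 theta 3.8149673563571667 w 1.1094750234501112 max 1.2243804812648935
[[0, -0.19, -0.46, 0, 0], [0, -0.05, -0.41, 0, 0], [0, 0.05, -0.42, 0, 0], [0, 0.14, -0.39, 0, 0], [0, 0.24, -0.35, 0, 0], [0, 0.31, -0.28, 0, 0], [0, 0.37, -0.2, 0, 0], [0, 0.4, -0.1, 0, 0], [0, 0.42, -0.01, 0, 0], [0, 0.41, 0.09, 0, 0]]
```

play_rows --pt "0 -0.19 -0.46 0 0" --pt "0 -0.05 -0.41 0 0" --pt "0 0.05 -0.42 0 0" --pt "0 0.14 -0.39 0 0" --pt "0 0.24 -0.35 0 0" --pt "0 0.31 -0.28 0 0" --pt "0 0.37 -0.2 0 0" --pt "0 0.4 -0.1 0 0" --pt "0 0.42 -0.01 0 0" --pt "0 0.41 0.09 0 0"

```text
time: 6.55
position: [0.5363, -0.2379, 0.0901]
ee_rot: [[0.915, 0.404, -0.001], [0.404, -0.915, 0.001], [-0.001, -0.001, -1.0]]
force: [-2.7, 2.8, 11.5]
finger_gap: 0.0287
gripper_force: 60.9
```

```bash
python3 -c "
from c import *
look(); plan([2.8]+[2.4]*9)"
```

```text
t 6.6 mark (np.float64(-2.2129495699811113), np.float64(0.11265675793340806), 81) crank meas 0.438 cmd 0.397 r 0.0707 z 0.0901 F [2.9 2.  6.5] gap 0.028923236109823294
tau,s [0.8        1.44621687] res [0. 0. 0.] theta 4.112874284851738 w 0.8555969301126298 max 0.8555969301126298
[[0, 0.43, 0.23, 0, 0], [0, 0.31, 0.28, 0, 0], [0, 0.23, 0.35, 0, 0], [0, 0.15, 0.4, 0, 0], [0, 0.04, 0.41, 0, 0], [0, -0.06, 0.42, 0, 0], [0, -0.15, 0.39, 0, 0], [0, -0.24, 0.34, 0, 0], [0, -0.32, 0.28, 0, 0], [0, -0.37, 0.19, 0, 0]]
```

play_rows --pt "0 0.43 0.23 0 0" --pt "0 0.31 0.28 0 0" --pt "0 0.23 0.35 0 0" --pt "0 0.15 0.4 0 0" --pt "0 0.04 0.41 0 0" --pt "0 -0.06 0.42 0 0" --pt "0 -0.15 0.39 0 0" --pt "0 -0.24 0.34 0 0" --pt "0 -0.32 0.28 0 0" --pt "0 -0.37 0.19 0 0"

```text
time: 7.6
position: [0.5385, -0.1055, 0.0901]
ee_rot: [[0.914, 0.406, 0.003], [0.406, -0.914, 0.0], [0.003, 0.001, -1.0]]
force: [2.0, -2.7, 8.0]
finger_gap: 0.0288
gripper_force: 60.4
```

```bash
python3 -c "
from c import *
d,p=look(); w=1.55+p[1]; print(w); plan([w+.4]+[w]*19)"
```

```text
t 7.65 mark (np.float64(-1.45576662106965), np.float64(0.11235742771547907), 79) crank meas 2.88 cmd 2.837 r 0.0702 z 0.0901 F [-4.4  2.2 10.8] gap 0.0286191105351353
tau,s [0.41722236 1.57876251] res [ 0.    -0.009  0.006 -0.026] theta 4.87393037311819 w 0.8032596399595402 max 0.8036229672070009
3.1287625120575426
[[0, -0.6, 0.11, 0, 0], [0, -0.54, -0.08, 0, 0], [0, -0.49, -0.25, 0, 0], [0, -0.39, -0.38, 0, 0], [0, -0.25, -0.48, 0, 0], [0, -0.09, -0.54, 0, 0], [0, 0.08, -0.54, 0, 0], [0, 0.24, -0.49, 0, 0], [0, 0.38, -0.39, 0, 0], [0, 0.48, -0.26, 0, 0]]
[[0, 0.54, -0.09, 0, 0], [0, 0.54, 0.08, 0, 0], [0, 0.49, 0.23, 0, 0], [0, 0.39, 0.38, 0, 0], [0, 0.26, 0.48, 0, 0], [0, 0.1, 0.54, 0, 0], [0, -0.07, 0.54, 0, 0], [0, -0.24, 0.49, 0, 0], [0, -0.37, 0.4, 0, 0], [0, -0.48, 0.26, 0, 0]]
```

play_rows --pt "0 -0.6 0.11 0 0" --pt "0 -0.54 -0.08 0 0" --pt "0 -0.49 -0.25 0 0" --pt "0 -0.39 -0.38 0 0" --pt "0 -0.25 -0.48 0 0" --pt "0 -0.09 -0.54 0 0" --pt "0 0.08 -0.54 0 0" --pt "0 0.24 -0.49 0 0" --pt "0 0.38 -0.39 0 0" --pt "0 0.48 -0.26 0 0"

```text
time: 8.65
position: [0.4903, -0.2372, 0.0901]
ee_rot: [[0.915, 0.404, 0.0], [0.404, -0.915, 0.005], [0.002, -0.004, -1.0]]
force: [-0.7, 8.5, 12.2]
finger_gap: 0.0288
gripper_force: 63.7
```

play_rows --pt "0 0.54 -0.09 0 0" --pt "0 0.54 0.08 0 0" --pt "0 0.49 0.23 0 0" --pt "0 0.39 0.38 0 0" --pt "0 0.26 0.48 0 0" --pt "0 0.1 0.54 0 0" --pt "0 -0.07 0.54 0 0" --pt "0 -0.24 0.49 0 0" --pt "0 -0.37 0.4 0 0" --pt "0 -0.48 0.26 0 0"

```text
time: 9.65
position: [0.5378, -0.1051, 0.0901]
ee_rot: [[0.914, 0.406, 0.003], [0.406, -0.914, -0.001], [0.002, 0.002, -1.0]]
force: [1.2, -4.2, 8.2]
finger_gap: 0.0287
gripper_force: 63.4
```

```bash
python3 -c "
from c import *
d,p=look(); w=3.13; print(w); plan([w*1.5]+[w]*19)"
```

```text
t 9.7 mark (np.float64(1.0654375979106046), np.float64(0.11482962231114884), 78) crank meas 2.91 cmd 2.851 r 0.0701 z 0.0901 F [-6.5  1.6 11.9] gap 0.02866298535508257
tau,s [0.58074513 1.55890133] res [ 0.    -0.079 -0.052  0.064 -0.015] theta 1.2067826138650286 w 1.5417629853634898 max 1.5417629853634898
3.13
[[0, -0.81, 0.09, 0, 0], [0, -0.52, -0.16, 0, 0], [0, -0.46, -0.3, 0, 0], [0, -0.33, -0.43, 0, 0], [0, -0.19, -0.51, 0, 0], [0, -0.02, -0.55, 0, 0], [0, 0.15, -0.52, 0, 0], [0, 0.31, -0.46, 0, 0], [0, 0.42, -0.34, 0, 0], [0, 0.52, -0.19, 0, 0]]
[[0, 0.54, -0.02, 0, 0], [0, 0.53, 0.15, 0, 0], [0, 0.45, 0.3, 0, 0], [0, 0.34, 0.42, 0, 0], [0, 0.19, 0.52, 0, 0], [0, 0.03, 0.54, 0, 0], [0, -0.14, 0.53, 0, 0], [0, -0.3, 0.45, 0, 0], [0, -0.43, 0.35, 0, 0], [0, -0.51, 0.19, 0, 0]]
```

play_rows --pt "0 -0.81 0.09 0 0" --pt "0 -0.52 -0.16 0 0" --pt "0 -0.46 -0.3 0 0" --pt "0 -0.33 -0.43 0 0" --pt "0 -0.19 -0.51 0 0" --pt "0 -0.02 -0.55 0 0" --pt "0 0.15 -0.52 0 0" --pt "0 0.31 -0.46 0 0" --pt "0 0.42 -0.34 0 0" --pt "0 0.52 -0.19 0 0"

```text
time: 10.7
position: [0.4993, -0.2399, 0.0901]
ee_rot: [[0.915, 0.404, -0.0], [0.404, -0.915, 0.004], [0.001, -0.004, -1.0]]
force: [-0.5, 6.2, 12.0]
finger_gap: 0.0289
gripper_force: 65.4
```

play_rows --pt "0 0.54 -0.02 0 0" --pt "0 0.53 0.15 0 0" --pt "0 0.45 0.3 0 0" --pt "0 0.34 0.42 0 0" --pt "0 0.19 0.52 0 0" --pt "0 0.03 0.54 0 0" --pt "0 -0.14 0.53 0 0" --pt "0 -0.3 0.45 0 0" --pt "0 -0.43 0.35 0 0" --pt "0 -0.51 0.19 0 0"

```text
time: 11.7
position: [0.5285, -0.1026, 0.0901]
ee_rot: [[0.914, 0.406, 0.003], [0.406, -0.914, -0.0], [0.003, 0.001, -1.0]]
force: [2.3, -4.5, 7.8]
finger_gap: 0.0285
gripper_force: 65.0
```

```bash
python3 -c "
from c import *
d,p=look(); print(d['obs'])"
```

```text
t 11.75 mark (np.float64(-2.1583792257079324), np.float64(0.11363038764251406), 85) crank meas 3.047 cmd 2.984 r 0.07 z 0.0901 F [-7.5  0.8 12.1] gap 0.0286106156857582
tau,s [0.30676981 1.63725524] res [ 0.    -0.072 -0.112  0.043  0.043 -0.033] theta 4.242535544909394 w 1.4929344750192408 max 1.587330616512114
[[3.4, 2.41], [6.55, -2.2129495699811113], [7.6000000000000005, -1.45576662106965], [9.649999999999999, 1.0654375979106046], [11.7, -2.1583792257079324]]
```

```bash
python3 -c "
from c import *
plan([4.8]+[3.2]*49)"
```

```text
[[0, -0.83, -0.02, 0, 0], [0, -0.5, -0.24, 0, 0], [0, -0.41, -0.38, 0, 0], [0, -0.27, -0.49, 0, 0], [0, -0.1, -0.54, 0, 0], [0, 0.08, -0.56, 0, 0], [0, 0.24, -0.5, 0, 0], [0, 0.4, -0.39, 0, 0], [0, 0.49, -0.26, 0, 0], [0, 0.55, -0.08, 0, 0]]
[[0, 0.55, 0.09, 0, 0], [0, 0.5, 0.27, 0, 0], [0, 0.38, 0.4, 0, 0], [0, 0.24, 0.5, 0, 0], [0, 0.07, 0.56, 0, 0], [0, -0.11, 0.54, 0, 0], [0, -0.28, 0.49, 0, 0], [0, -0.41, 0.37, 0, 0], [0, -0.51, 0.22, 0, 0], [0, -0.56, 0.06, 0, 0]]
[[0, -0.54, -0.13, 0, 0], [0, -0.48, -0.29, 0, 0], [0, -0.36, -0.42, 0, 0], [0, -0.21, -0.52, 0, 0], [0, -0.03, -0.56, 0, 0], [0, 0.14, -0.54, 0, 0], [0, 0.3, -0.46, 0, 0], [0, 0.44, -0.35, 0, 0], [0, 0.52, -0.2, 0, 0], [0, 0.56, -0.02, 0, 0]]
[[0, 0.53, 0.16, 0, 0], [0, 0.46, 0.32, 0, 0], [0, 0.34, 0.44, 0, 0], [0, 0.18, 0.53, 0, 0], [0, 0.0, 0.56, 0, 0], [0, -0.17, 0.53, 0, 0], [0, -0.33, 0.45, 0, 0], [0, -0.46, 0.32, 0, 0], [0, -0.53, 0.16, 0, 0], [0, -0.56, -0.01, 0, 0]]
[[0, -0.52, -0.19, 0, 0], [0, -0.44, -0.34, 0, 0], [0, -0.31, -0.46, 0, 0], [0, -0.15, -0.54, 0, 0], [0, 0.03, -0.56, 0, 0], [0, 0.2, -0.52, 0, 0], [0, 0.36, -0.43, 0, 0], [0, 0.47, -0.29, 0, 0], [0, 0.54, -0.13, 0, 0], [0, 0.56, 0.04, 0, 0]]
```

play_rows --pt "0 -0.83 -0.02 0 0" --pt "0 -0.5 -0.24 0 0" --pt "0 -0.41 -0.38 0 0" --pt "0 -0.27 -0.49 0 0" --pt "0 -0.1 -0.54 0 0" --pt "0 0.08 -0.56 0 0" --pt "0 0.24 -0.5 0 0" --pt "0 0.4 -0.39 0 0" --pt "0 0.49 -0.26 0 0" --pt "0 0.55 -0.08 0 0"

```text
time: 12.75
position: [0.5132, -0.2414, 0.0901]
ee_rot: [[0.915, 0.404, -0.001], [0.404, -0.915, 0.003], [0.0, -0.003, -1.0]]
force: [-2.2, 6.3, 13.5]
finger_gap: 0.0281
gripper_force: 65.9
```

play_rows --pt "0 0.55 0.09 0 0" --pt "0 0.5 0.27 0 0" --pt "0 0.38 0.4 0 0" --pt "0 0.24 0.5 0 0" --pt "0 0.07 0.56 0 0" --pt "0 -0.11 0.54 0 0" --pt "0 -0.28 0.49 0 0" --pt "0 -0.41 0.37 0 0" --pt "0 -0.51 0.22 0 0" --pt "0 -0.56 0.06 0 0"

```text
time: 13.75
position: [0.5092, -0.1013, 0.0902]
ee_rot: [[0.914, 0.406, 0.003], [0.406, -0.914, -0.001], [0.002, 0.002, -1.0]]
force: [4.0, -7.2, 5.6]
finger_gap: 0.0287
gripper_force: 65.4
```

play_rows --pt "0 -0.54 -0.13 0 0" --pt "0 -0.48 -0.29 0 0" --pt "0 -0.36 -0.42 0 0" --pt "0 -0.21 -0.52 0 0" --pt "0 -0.03 -0.56 0 0" --pt "0 0.14 -0.54 0 0" --pt "0 0.3 -0.46 0 0" --pt "0 0.44 -0.35 0 0" --pt "0 0.52 -0.2 0 0" --pt "0 0.56 -0.02 0 0"

```text
time: 14.75
position: [0.5215, -0.2411, 0.0901]
ee_rot: [[0.915, 0.404, -0.001], [0.404, -0.915, 0.003], [0.0, -0.003, -1.0]]
force: [-3.8, 5.2, 13.3]
finger_gap: 0.0289
gripper_force: 65.9
```

play_rows --pt "0 0.53 0.16 0 0" --pt "0 0.46 0.32 0 0" --pt "0 0.34 0.44 0 0" --pt "0 0.18 0.53 0 0" --pt "0 0.0 0.56 0 0" --pt "0 -0.17 0.53 0 0" --pt "0 -0.33 0.45 0 0" --pt "0 -0.46 0.32 0 0" --pt "0 -0.53 0.16 0 0" --pt "0 -0.56 -0.01 0 0"

```text
time: 15.75
position: [0.5011, -0.1024, 0.0902]
ee_rot: [[0.914, 0.406, 0.003], [0.406, -0.914, -0.0], [0.003, 0.002, -1.0]]
force: [3.8, -7.5, 5.7]
finger_gap: 0.0287
gripper_force: 65.3
```

play_rows --pt "0 -0.52 -0.19 0 0" --pt "0 -0.44 -0.34 0 0" --pt "0 -0.31 -0.46 0 0" --pt "0 -0.15 -0.54 0 0" --pt "0 0.03 -0.56 0 0" --pt "0 0.2 -0.52 0 0" --pt "0 0.36 -0.43 0 0" --pt "0 0.47 -0.29 0 0" --pt "0 0.54 -0.13 0 0" --pt "0 0.56 0.04 0 0"

```text
time: 16.75
position: [0.5295, -0.2398, 0.0901]
ee_rot: [[0.915, 0.403, -0.001], [0.403, -0.915, 0.002], [-0.0, -0.002, -1.0]]
force: [-3.7, 5.2, 13.6]
finger_gap: 0.0283
gripper_force: 66.0
```

```bash
python3 -c "
from c import *
d,p=look(); print(d['obs'][-2:]); plan([4.8]+[3.2]*19)"
```

```text
t 16.8 mark (np.float64(-0.5341959463017791), np.float64(0.11393691241678652), 77) crank meas 0.356 cmd 0.295 r 0.0706 z 0.0902 F [6.5 4.1 6.2] gap 0.028843105653717893
tau,s [0.30510578 1.63764491] res [ 0.    -0.072 -0.112  0.044  0.043  0.    -0.033] theta 5.827275253318582 w 1.5623550973593336 max 1.6193940678544272
[[11.7, -2.1583792257079324], [16.75, -0.5341959463017791]]
[[0, 0.74, 0.39, 0, 0], [0, 0.35, 0.43, 0, 0], [0, 0.2, 0.52, 0, 0], [0, 0.03, 0.55, 0, 0], [0, -0.15, 0.54, 0, 0], [0, -0.31, 0.46, 0, 0], [0, -0.44, 0.35, 0, 0], [0, -0.53, 0.18, 0, 0], [0, -0.55, 0.01, 0, 0], [0, -0.54, -0.16, 0, 0]]
[[0, -0.45, -0.33, 0, 0], [0, -0.33, -0.45, 0, 0], [0, -0.17, -0.53, 0, 0], [0, 0.01, -0.56, 0, 0], [0, 0.18, -0.52, 0, 0], [0, 0.33, -0.45, 0, 0], [0, 0.46, -0.31, 0, 0], [0, 0.54, -0.16, 0, 0], [0, 0.56, 0.02, 0, 0], [0, 0.52, 0.2, 0, 0]]
```

Five undisturbed seconds averaged 1.566 rad/s, a 4.01 s period. I'll add two more seconds for margin, then stop.

play_rows --pt "0 0.74 0.39 0 0" --pt "0 0.35 0.43 0 0" --pt "0 0.2 0.52 0 0" --pt "0 0.03 0.55 0 0" --pt "0 -0.15 0.54 0 0" --pt "0 -0.31 0.46 0 0" --pt "0 -0.44 0.35 0 0" --pt "0 -0.53 0.18 0 0" --pt "0 -0.55 0.01 0 0" --pt "0 -0.54 -0.16 0 0"

```text
time: 17.8
position: [0.4827, -0.1087, 0.0902]
ee_rot: [[0.914, 0.406, 0.003], [0.406, -0.914, -0.001], [0.003, 0.002, -1.0]]
force: [5.3, -6.0, 2.9]
finger_gap: 0.0284
gripper_force: 65.2
```

play_rows --pt "0 -0.45 -0.33 0 0" --pt "0 -0.33 -0.45 0 0" --pt "0 -0.17 -0.53 0 0" --pt "0 0.01 -0.56 0 0" --pt "0 0.18 -0.52 0 0" --pt "0 0.33 -0.45 0 0" --pt "0 0.46 -0.31 0 0" --pt "0 0.54 -0.16 0 0" --pt "0 0.56 0.02 0 0" --pt "0 0.52 0.2 0 0"

```text
time: 18.8
position: [0.5477, -0.233, 0.0901]
ee_rot: [[0.915, 0.403, -0.001], [0.403, -0.915, 0.001], [-0.001, -0.001, -1.0]]
force: [-3.9, 2.3, 12.0]
finger_gap: 0.0286
gripper_force: 66.0
```

```bash
python3 -c "
from c import *
d,p=look(); print(d['obs'][-2:]); plan([3.2,2.4,1.6,.8]+[0]*6)"
```

```text
t 18.85 mark (np.float64(2.6525546877060027), np.float64(0.11432794215298621), 82) crank meas 0.63 cmd 0.572 r 0.0709 z 0.0902 F [5.6 3.3 6.4] gap 0.028396242291396957
tau,s [0.3        1.63884035] res [ 0.    -0.071 -0.113  0.045  0.041 -0.007  0.007 -0.033] theta 2.7372156521571434 w 1.5613375747927414 max 1.6633356773938952
[[16.75, -0.5341959463017791], [18.8, 2.6525546877060027]]
[[0, 0.43, 0.35, 0, 0], [0, 0.24, 0.34, 0, 0], [0, 0.11, 0.26, 0, 0], [0, 0.04, 0.13, 0, 0], [0, 0.0, 0.0, 0, 0], [0, 0.0, 0.0, 0, 0], [0, 0.0, 0.0, 0, 0], [0, 0.0, 0.0, 0, 0], [0, 0.0, 0.0, 0, 0], [0, 0.0, 0.0, 0, 0]]
```

play_rows --pt "0 0.43 0.35 0 0" --pt "0 0.24 0.34 0 0" --pt "0 0.11 0.26 0 0" --pt "0 0.04 0.13 0 0" --pt "0 0 0 0 0" --pt "0 0 0 0 0" --pt "0 0 0 0 0" --pt "0 0 0 0 0" --pt "0 0 0 0 0" --pt "0 0 0 0 0"

```text
time: 19.85
position: [0.582, -0.1894, 0.0902]
ee_rot: [[0.914, 0.405, 0.003], [0.405, -0.914, 0.0], [0.003, 0.001, -1.0]]
force: [3.3, 0.0, 5.8]
finger_gap: 0.0291
gripper_force: 65.4
```

```bash
python3 -c "
from c import *
d,p=look()
# plan a hop of crank 2.6 rad/s for 1 s, then stop
plan([1,2,2.6,2.6,2.6,2.6,2.6,2.6,2.6,2.6,2.6,2.6,2.6,1.8,.9,0,0,0,0,0])
d=load()
for tau in(.3,.5,.8):
  for s in(1.55,1.65): print(tau,s,sim(d,tau,s,22.2,0.,t0=20.)[1][-1])"
```

```text
t 19.95 mark (np.float64(-2.9885800829942615), np.float64(0.09249171870596487), 24) crank meas 1.364 cmd 1.372 r 0.0712 z 0.0902 F [ 4.2 -1.7  5.7] gap 0.0287310701380502
tau,s [0.3        1.63884035] res [ 0.    -0.071 -0.113  0.045  0.041 -0.007  0.007 -0.033] theta 3.1890674225965157 w 0.0 max 1.6633356773938797
[[0, 0.04, 0.18, 0, 0], [0, 0.02, 0.34, 0, 0], [0, -0.08, 0.45, 0, 0], [0, -0.19, 0.41, 0, 0], [0, -0.3, 0.35, 0, 0], [0, -0.37, 0.26, 0, 0], [0, -0.42, 0.16, 0, 0], [0, -0.46, 0.04, 0, 0], [0, -0.44, -0.08, 0, 0], [0, -0.42, -0.18, 0, 0]]
[[0, -0.35, -0.29, 0, 0], [0, -0.26, -0.37, 0, 0], [0, -0.16, -0.42, 0, 0], [0, -0.05, -0.32, 0, 0], [0, 0.0, -0.15, 0, 0], [0, 0.0, 0.0, 0, 0], [0, 0.0, 0.0, 0, 0], [0, 0.0, 0.0, 0, 0], [0, 0.0, 0.0, 0, 0], [0, 0.0, 0.0, 0, 0]]
0.3 1.55 [1.05542359 0.        ]
0.3 1.65 [0.93945793 0.        ]
0.5 1.55 [0.92462746 0.        ]
0.5 1.65 [0.81873237 0.        ]
0.8 1.55 [0.77122902 0.        ]
0.8 1.65 [0.67802305 0.        ]
```

play_rows --pt "0 0.04 0.18 0 0" --pt "0 0.02 0.34 0 0" --pt "0 -0.08 0.45 0 0" --pt "0 -0.19 0.41 0 0" --pt "0 -0.3 0.35 0 0" --pt "0 -0.37 0.26 0 0" --pt "0 -0.42 0.16 0 0" --pt "0 -0.46 0.04 0 0" --pt "0 -0.44 -0.08 0 0" --pt "0 -0.42 -0.18 0 0"

```text
time: 20.95
position: [0.4769, -0.112, 0.0901]
ee_rot: [[0.914, 0.406, 0.003], [0.406, -0.914, -0.0], [0.003, 0.001, -1.0]]
force: [5.4, -4.4, 2.4]
finger_gap: 0.0286
gripper_force: 65.2
```

play_rows --pt "0 -0.35 -0.29 0 0" --pt "0 -0.26 -0.37 0 0" --pt "0 -0.16 -0.42 0 0" --pt "0 -0.05 -0.32 0 0" --pt "0 0 -0.15 0 0" --pt "0 0 0 0 0" --pt "0 0 0 0 0" --pt "0 0 0 0 0" --pt "0 0 0 0 0" --pt "0 0 0 0 0"

```text
time: 21.95
position: [0.4444, -0.1742, 0.0901]
ee_rot: [[0.914, 0.405, 0.002], [0.405, -0.914, 0.0], [0.002, 0.001, -1.0]]
force: [3.5, -0.9, 7.6]
finger_gap: 0.0289
gripper_force: 65.3
```

```bash
python3 -c "
from c import *
look(); 
t0=load()['t'][-1]
plan([1,2,2.6,2.6,2.6,2.6,2.6,2.6,2.6,2.6,2.6,2.6,2.6,2.6,2.6,1.8,.9,0,0,0])
d=load()
for tau in(.3,.5,.8):
  for s in(1.55,1.65): print(tau,s,sim(d,tau,s,t0+2.3,0.,t0=t0)[1][-1])"
```

```text
t 22.0 mark (np.float64(-2.0664866830287085), np.float64(0.113576844535279), 83) crank meas 4.81 cmd 4.802 r 0.0688 z 0.0901 F [ 2.8 -0.2  6.9] gap 0.029057413226028127
tau,s [0.32259398 1.63443744] res [ 0.    -0.076 -0.114  0.035  0.041  0.013  0.036 -0.038 -0.032] theta 4.178833317044134 w 0.0 max 1.655570021212195
[[0, 0.02, -0.18, 0, 0], [0, 0.08, -0.34, 0, 0], [0, 0.2, -0.4, 0, 0], [0, 0.3, -0.34, 0, 0], [0, 0.38, -0.25, 0, 0], [0, 0.43, -0.15, 0, 0], [0, 0.45, -0.03, 0, 0], [0, 0.45, 0.09, 0, 0], [0, 0.41, 0.2, 0, 0], [0, 0.34, 0.3, 0, 0]]
[[0, 0.25, 0.38, 0, 0], [0, 0.15, 0.42, 0, 0], [0, 0.04, 0.46, 0, 0], [0, -0.09, 0.44, 0, 0], [0, -0.19, 0.41, 0, 0], [0, -0.2, 0.25, 0, 0], [0, -0.11, 0.11, 0, 0], [0, 0.0, 0.0, 0, 0], [0, 0.0, 0.0, 0, 0], [0, 0.0, 0.0, 0, 0]]
0.3 1.55 [1.26405818 0.        ]
0.3 1.65 [1.12813071 0.        ]
0.5 1.55 [1.12603126 0.        ]
0.5 1.65 [1.00037905 0.        ]
0.8 1.55 [0.95620148 0.        ]
0.8 1.65 [0.84391892 0.        ]
```

play_rows --pt "0 0.02 -0.18 0 0" --pt "0 0.08 -0.34 0 0" --pt "0 0.2 -0.4 0 0" --pt "0 0.3 -0.34 0 0" --pt "0 0.38 -0.25 0 0" --pt "0 0.43 -0.15 0 0" --pt "0 0.45 -0.03 0 0" --pt "0 0.45 0.09 0 0" --pt "0 0.41 0.2 0 0" --pt "0 0.34 0.3 0 0"

```text
time: 23.0
position: [0.5656, -0.2191, 0.0901]
ee_rot: [[0.915, 0.403, -0.001], [0.403, -0.915, -0.002], [-0.001, 0.001, -1.0]]
force: [-3.4, -1.0, 10.8]
finger_gap: 0.0286
gripper_force: 65.8
```

play_rows --pt "0 0.25 0.38 0 0" --pt "0 0.15 0.42 0 0" --pt "0 0.04 0.46 0 0" --pt "0 -0.09 0.44 0 0" --pt "0 -0.19 0.41 0 0" --pt "0 -0.2 0.25 0 0" --pt "0 -0.11 0.11 0 0" --pt "0 0 0 0 0" --pt "0 0 0 0 0" --pt "0 0 0 0 0"

```text
time: 24.0
position: [0.5601, -0.1183, 0.0902]
ee_rot: [[0.914, 0.406, 0.001], [0.406, -0.914, 0.002], [0.002, -0.001, -1.0]]
force: [1.3, 2.1, 7.9]
finger_gap: 0.0286
gripper_force: 65.6
```

```bash
python3 -c "
from c import *
d,p=look(); print((PTR-d['obs'][-1][1]+3)%(6.2832)-3)
S=cams.snapshot('scene'); print(mark(S)); d['t'].append(d['t'][-1]+.05);d['th'].append(d['th'][-1]);save(d)
"
```

```text
t 24.05 mark (np.float64(-1.0139826827787624), np.float64(0.11446493511080305), 77) crank meas 2.468 cmd 2.469 r 0.0706 z 0.0901 F [1.1 2.  8.4] gap 0.02881432919935147
tau,s [0.32362913 1.63503687] res [ 0.    -0.078 -0.117  0.031  0.035  0.004  0.025 -0.049  0.031 -0.032] theta 5.29987838248994 w 0.0 max 1.6544657867505046
0.9609826827787624
(np.float64(-1.0003160905804838), np.float64(0.10938787560140695), 80)
```

```bash
python3 -c "
from c import *
plan([1,2]+[2.6]*12+[1.8,.9,0,0,0,0])"
```

```text
[[0, -0.13, 0.11, 0, 0], [0, -0.31, 0.17, 0, 0], [0, -0.43, 0.14, 0, 0], [0, -0.45, 0.01, 0, 0], [0, -0.45, -0.1, 0, 0], [0, -0.4, -0.21, 0, 0], [0, -0.33, -0.31, 0, 0], [0, -0.25, -0.38, 0, 0], [0, -0.13, -0.43, 0, 0], [0, -0.02, -0.46, 0, 0]]
[[0, 0.09, -0.44, 0, 0], [0, 0.21, -0.4, 0, 0], [0, 0.3, -0.34, 0, 0], [0, 0.38, -0.25, 0, 0], [0, 0.3, -0.11, 0, 0], [0, 0.15, -0.03, 0, 0], [0, 0.0, 0.0, 0, 0], [0, 0.0, 0.0, 0, 0], [0, 0.0, 0.0, 0, 0], [0, 0.0, 0.0, 0, 0]]
```

play_rows --pt "0 -0.13 0.11 0 0" --pt "0 -0.31 0.17 0 0" --pt "0 -0.43 0.14 0 0" --pt "0 -0.45 0.01 0 0" --pt "0 -0.45 -0.1 0 0" --pt "0 -0.4 -0.21 0 0" --pt "0 -0.33 -0.31 0 0" --pt "0 -0.25 -0.38 0 0" --pt "0 -0.13 -0.43 0 0" --pt "0 -0.02 -0.46 0 0"

```text
time: 25.1
position: [0.4445, -0.1772, 0.0901]
ee_rot: [[0.914, 0.406, 0.003], [0.406, -0.914, 0.003], [0.004, -0.001, -1.0]]
force: [7.2, 4.1, 4.3]
finger_gap: 0.0289
gripper_force: 65.3
```

play_rows --pt "0 0.09 -0.44 0 0" --pt "0 0.21 -0.4 0 0" --pt "0 0.3 -0.34 0 0" --pt "0 0.38 -0.25 0 0" --pt "0 0.3 -0.11 0 0" --pt "0 0.15 -0.03 0 0" --pt "0 0 0 0 0" --pt "0 0 0 0 0" --pt "0 0 0 0 0" --pt "0 0 0 0 0"

```text
time: 26.1
position: [0.501, -0.2401, 0.0901]
ee_rot: [[0.914, 0.405, 0.001], [0.405, -0.914, 0.001], [0.001, -0.001, -1.0]]
force: [0.3, 1.3, 9.4]
finger_gap: 0.0286
gripper_force: 65.6
```

```bash
python3 -c "
from c import *
d,p=look(); print((PTR-d['obs'][-1][1]+3)%(6.2832)-3)
S=cams.snapshot('scene'); print(mark(S)); T=cams.snapshot('top')
cv2.imwrite('pics/e.png',np.hstack([cv2.resize(T['img'][110:250,220:420],None,fx=2,fy=2,interpolation=2),cv2.resize(S['img'][140:280,215:415],None,fx=2,fy=2,interpolation=2)]))
"
```

```text
t 26.15 mark (np.float64(-0.11835676279375941), np.float64(0.11454597424464215), 78) crank meas 6.161 cmd 6.159 r 0.07 z 0.0902 F [0.1 1.1 9.3] gap 0.02926801648198824
tau,s [0.36451642 1.63197373] res [ 0.    -0.098 -0.136 -0.013 -0.003 -0.021  0.006 -0.063 -0.006  0.112
 -0.029] theta 6.276652737752684 w 0.0 max 1.6405368709010002
0.06535676279375924
(np.float64(-0.08251396842485258), np.float64(0.10225146945899921), 62)
```

View pics/e.png

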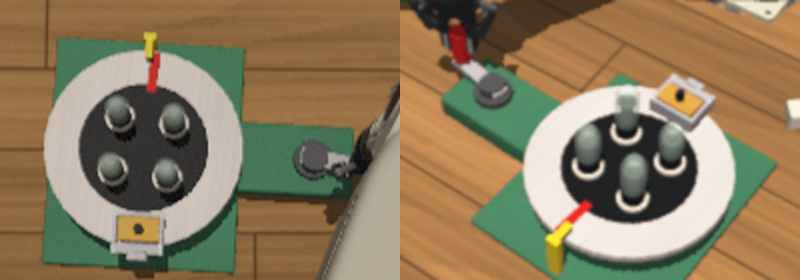

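The mark is 0.065 rad (about 8.5 mm) short of the pointer. In the picture the red line at (153,72) sits just right of the pointer at (150,45). That is inside tolerance, but I'll centre it with a small nudge.

```bash
cat > n.py <<'E'
from c import *
import copy
d0=load(); t0=monitor.read_state()["time"]
for sp in([1,2,2.6,2.0,1],[1,2,2.6,2.6,1.8,.9],[1,2,2.6,2.6,2.6,1.8,.9]):
    d=dict(t=d0["t"]+[t0]+[t0+.1*(k+1) for k in range(10)],th=d0["th"]+[d0["th"][-1]]+list(d0["th"][-1]+np.cumsum(.1*np.array(sp+[0]*(10-len(sp))))))
    print(sp,[sim(d,a,s,t0+1.2,0.,t0=t0-.02)[1][-1][0].round(3) for a,s in((.36,1.63),(.6,1.6),(.8,1.6))])
plan([1,2,2.6,2.6,1.8,.9,0,0,0,0])
E
python3 n.py
```

```text
[1, 2, 2.6, 2.0, 1] [np.float64(0.076), np.float64(0.057), np.float64(0.046)]
[1, 2, 2.6, 2.6, 1.8, 0.9] [np.float64(0.133), np.float64(0.102), np.float64(0.083)]
[1, 2, 2.6, 2.6, 2.6, 1.8, 0.9] [np.float64(0.207), np.float64(0.162), np.float64(0.134)]
[[0, 0.17, -0.02, 0, 0], [0, 0.35, 0.0, 0, 0], [0, 0.44, 0.12, 0, 0], [0, 0.4, 0.22, 0, 0], [0, 0.23, 0.21, 0, 0], [0, 0.1, 0.12, 0, 0], [0, 0.0, 0.0, 0, 0], [0, 0.0, 0.0, 0, 0], [0, 0.0, 0.0, 0, 0], [0, 0.0, 0.0, 0, 0]]
```

play_rows --pt "0 0.17 -0.02 0 0" --pt "0 0.35 0 0 0" --pt "0 0.44 0.12 0 0" --pt "0 0.31 0.16 0 0" --pt "0 0.14 0.1 0 0" --pt "0 0 0 0 0" --pt "0 0 0 0 0" --pt "0 0 0 0 0" --pt "0 0 0 0 0" --pt "0 0 0 0 0"

```text
time: 27.25
position: [0.5576, -0.2264, 0.0902]
ee_rot: [[0.914, 0.405, 0.001], [0.405, -0.914, -0.0], [0.001, 0.001, -1.0]]
force: [1.5, -2.1, 7.6]
finger_gap: 0.0287
gripper_force: 65.6
```

```bash
python3 -c "
from h import *
S=cams.snapshot('top'); print(mark(S)); T=cams.snapshot('scene'); print(mark(T)); st=monitor.read_state(); print(st['time'],st['position'],st['force'])"
```

```text
(np.float64(-0.022353798460997214), np.float64(0.10913612258774913), 65)
(np.float64(0.013380081815490288), np.float64(0.10770828172126774), 78)
27.35 [ 0.55755613 -0.22639558  0.09015636] [ 1.12754436 -1.58600703  7.71712098]
```

The mark is now about 0.03 rad (4 mm) past the pointer, so it stays there. I release and lift.

play_rows --pt "0.65 0 0 0 0" --pt "0.65 0 0 0 0" --pt "0.65 0 0 0 0" --pt "0.65 0 0 0 0" --pt "0.65 0 0 0 0" --pt "0.65 0 0 0 0" --pt "0.65 0 0 0 0" --pt "0.65 0 0 0.1 0" --pt "0.65 0 0 0.2 0" --pt "0.65 0 0 0.3 0"

```text
time: 28.35
position: [0.5569, -0.2258, 0.1137]
ee_rot: [[0.914, 0.405, -0.001], [0.405, -0.914, 0.0], [-0.001, -0.001, -1.0]]
force: [-0.4, 0.6, 0.4]
finger_gap: 0.0553
gripper_force: 0.0
```

play_rows --pt "0.65 0 0 0.4 0" --pt "0.65 0 0 0.5 0" --pt "0.65 0 0 0.5 0" --pt "0.65 0 0 0.5 0" --pt "0.65 0 0 0.5 0" --pt "0.65 0 0 0.4 0" --pt "0.65 0 0 0.2 0" --pt "0.65 0 0 0 0" --pt "0.65 0 0 0 0" --pt "0.65 0 0 0 0"

```text
time: 29.35
position: [0.5566, -0.2257, 0.2322]
ee_rot: [[0.914, 0.405, -0.002], [0.405, -0.914, 0.001], [-0.002, -0.002, -1.0]]
force: [-0.3, -0.6, 0.1]
finger_gap: 0.0555
gripper_force: 0.0
```

```bash
python3 -c "
from h import *
S=cams.snapshot('top'); print(mark(S)); T=cams.snapshot('scene'); print(mark(T)); st=monitor.read_state(); print(st['time'],st['position'],st['force'],st['finger_gap'])
cv2.imwrite('pics/f.png',np.hstack([cv2.resize(S['img'][110:250,220:420],None,fx=2,fy=2,interpolation=2),cv2.resize(T['img'][140:280,215:415],None,fx=2,fy=2,interpolation=2)]))"
```

```text
(np.float64(-0.04074726587891343), np.float64(0.1103523419993063), 68)
(np.float64(0.0029779242295303212), np.float64(0.10730911019196906), 77)
29.45 [ 0.55668759 -0.22578034  0.23217443] [ 0.89564619 -0.47753624 -0.58926948] 0.05550338969126847
```

View pics/f.png

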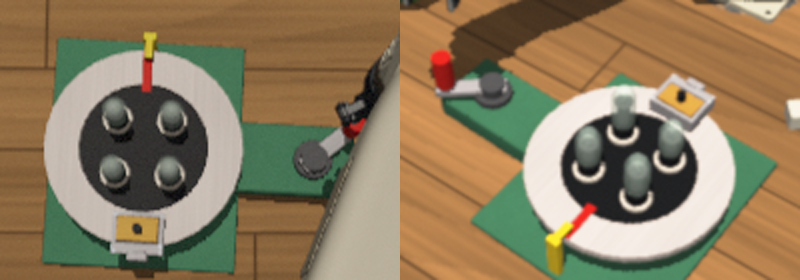

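The red line at (147,75) now points straight at the pointer tip at (150,48). The knob is free and the gripper is clear above it, so I hand in.

```bash
python3 -c "
from h import *
print(ticket.hand_in())"
```

```text
the job is handed in; nothing more can be done
None
```

I handed the job in at about 29 s. The turntable averaged one turn in 4.0 s over about 7 s, with an estimated peak near 1.66 rad/s, below the 2.09 limit. It is at rest with the red line about 4 mm from the pointer tip, and the crank is released. The hand-in gave no verdict.

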